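Register the junction box in the corner stop

ROBOT

A 6-joint arm with a two-finger parallel gripper is mounted at the origin on a cart in front of the work surface, level with it; the furniture and walls round the work are solid. World frame = base frame: x ahead of the robot, y to its left, z up, the work surface at z = 0. Lengths are in m, angles in rad, forces in N, time in s.
With the tool pointing down it reaches from about 0.425 to 1.125 m from the base axis. Payload 14.9 kg.
Tool frame: the origin (TCP) lies at the very end of the fingers, on their centre line; the grasp point (between the pads) lies 19 mm behind it; z points along the fingers, y is the line along which they close (so a half turn about z gives the same grasp; the last joint's range is limited). The gripper opens to 91 mm and grips with 3 to 60 N. Pads are 32 mm wide; open, the fingers measure 118 mm over their backs; the gripper's body (76 mm by 178 mm) begins 60 mm behind the grasp point.
Start: joints at [-1.291, 0.379, 1.734, -0, 1.028, -0.033], TCP at [0.215, -0.666, 0.214] pointing down, gripper open.
Joint ranges: [-2.77, 2.77], [-0.74, 2.19], [0, 2.66], [-1.06, 4.2], [0.31, 2.87], [-3.08, 3.08]. Speed limits (rad/s): [1.89, 1.89, 2.39, 3.14, 3.14, 3.14].

INTERFACE

Orientations are given as a unit quaternion [x, y, z, w].
In Python, from workcell import telemetry, capture, hand_in gives the robot as it stands.
- The arm moves only by the shell command python3 -m pendant 'ROWS' [FORCE]. ROWS is JSON, a list of rows, each an object of numbers: "x", "y", "z": the shift along the tool's x, y, z scaled (see below); "ax", "ay", "az": the turn, a rotation vector about the tool's x, y, z scaled (see below); "fingers": the finger opening in mm, from 0 to 91.2. A call has exactly 8 rows; each row shifts and turns the commanded pose from where the row before left it, along the tool's axes as they then stand; what a row does not reach is not made up. The controller multiplies each number of a shift by 10 cm and each number of a turn by pi rad. A row lasts 1/10 s, in which the tool goes at most 50 mm and 8.59 degrees, less where a joint would pass 70% of its speed; a pose out of reach is approached as far as the arm can. A call with a number of a shift or a turn outside -1 to 1 is refused whole. A call with a gripper value outside its range is refused whole. The fingers move at their own pace and stop on an object; FORCE is the grip in N (left out, the last holds). Time passes only in rows, so rows that do not move let the fingers close, or fill a call up. It gives the time, the measured TCP pose, the force, the opening and the grip force at its end, in the units of the state.
- telemetry.read_state(): the state, without advancing time (a new reading comes with each control period).
- capture(name): name is "side" or "top" or "wrist"; returns a dict with "img" (480x640x3 uint8, blue, green, red), "camera_matrix" (3x3 intrinsics, pixels), "distortion" ([k1, k2, p1, p2, k3] as OpenCV has them; the pictures are not rectified), "cam_to_world" (4x4, takes a point from camera to world coordinates). Camera axes: x right, y down, z forward; pixel columns grow to the right and rows downward; lengths in m; the calibration is good to about 2 mm. A picture is of the moment at which its call begins. There is no depth.
- hand_in(): hands the job in; it is judged then, once.
The state is a dict: "clock": time; "joint_positions": joint angles; "qd": joint speeds; "tau": joint torques, N m; "ee_pos": TCP position; "orientation": TCP orientation; "force": force on the tool from outside, world axes, zero at the start; "moment": the same for the moment, N m; "width": finger opening in m; "gripper_force": force on a finger pad.
Only numpy, scipy, OpenCV 4.12 (cv2) and the standard library are available. Lean on these libraries where they do the work, as an engineer would, in place of code of your own. Each camera call takes 0.05 s, during which the arm holds its last target. There are 200 camera calls.

TASK

Square up the loose junction box that stands near the L-shaped stop, ready for marking out: push it across the bench until one side lies flat against the long leg of the stop, then slide it along that leg until it meets the short leg, so that it sits snugly in the corner. Only push it with the fingers; it must stay standing on the bench, not lifted or tipped. Leave the relay, the breaker and the contactor round the stop where they stand.

Things in the scene. Friction and masses are not known exactly. Their poses are not given: they have to be found in the camera images.
- junction_box: The thing to push: white square junction box with a flat snap lid, the only one near the stop, loose, 0.1 to 0.2 kg. Lid 68 x 68 mm, straight edges from 26 to 41 mm height; the body below is recessed 1 mm or more, so fingers and stop meet the lid. Origin: centre of its underside, on the bench; z up. Starts clear of both legs, turned up to 0.35 rad from square. Friction 0.5 to 0.7.
- stop: L-shaped stop of plain aluminium angle, fixed to the bench. Origin: inside corner, bench level. Long leg's inner face: its plane x = 0, from the corner 285 mm along -y; short leg's: plane y = 0, 70 mm along -x. Webs 5 mm thick, 40 mm high; 28 mm wide feet on the outer sides only (+x, +y). -x looks roughly towards the robot; the box starts on the inner side (-x, -y).
- stop_home (a point): Where the junction box's origin belongs: a point on the bench inside the stop's corner, 34 mm from both legs' faces (x = -34, y = -34 mm of the stop, same axes), the box square to the legs, any way round.
- relay: Bystander, loose: plug-in relay on a black socket, 70 x 27 x 54 mm high. Stands beyond the free end of the long leg, on the inner side. Origin: centre of its underside.
- contactor: Bystander, loose: three-pole contactor, light-grey block with a black top, 74 x 45 x 75 mm high. Stands beyond the free end of the short leg. Origin: centre of its underside.
- breaker: Bystander, loose: slim white single-pole breaker, 73 x 17 x 86 mm high. Stands behind the long leg, on its outer side. Origin: centre of its underside.

How it is judged:
By the outcome, as a careful person would: the job done as asked, in the order asked, and still so for the second after the job is handed in, with the robot touching nothing.
It also fails if it takes over 40 s, if anything falls off the work surface, if the arm or the gripper's body presses on something with over 40 N, if the wrist force passes 120 N, or if a joint passes its speed limit or range.

## Working session

There is one attempt and no reset: what is moved stays moved. The work goes in short steps, Python scripts to look and compute and a shell command to move; the robot and the scene stay as the last step left them, time stands still between calls to the robot, and variables do not carry over. Pictures are saved under pics/ and viewed, at most 10 in all, crops included, and the job is handed in when it is done.

```bash
mkdir -p pics; python3 - <<'E'
from workcell import telemetry, capture
import cv2
s=telemetry.read_state();print(s['clock'],s['ee_pos'],s['orientation'],s['width'])
for n in('top','side'):
    c=capture(n);cv2.imwrite(f'pics/{n}0.png',c['img']);print(c['cam_to_world'].round(3) if hasattr(c['cam_to_world'],'round') else c['cam_to_world'],c['camera_matrix'],c['distortion'])
E
```

```text
0.0 [ 0.21530888 -0.66565562  0.21329308] [ 9.87793105e-01  1.55770671e-01 -6.51999979e-05 -5.24974172e-04] 0.09105010702322554
[[-0.022 -0.996  0.082  0.491]
 [-0.999  0.025  0.034 -0.06 ]
 [-0.036 -0.081 -0.996  1.115]
 [ 0.     0.     0.     1.   ]] [[577.20153334   0.         320.41882587]
 [  0.         577.20153334 239.09040256]
 [  0.           0.           1.        ]] [-0.18055071  0.          0.          0.          0.        ]
[[-0.965 -0.139  0.223  0.362]
 [-0.262  0.452 -0.853  0.743]
 [ 0.018 -0.881 -0.473  0.469]
 [ 0.     0.     0.     1.   ]] [[487.54927555   0.         318.65307703]
 [  0.         487.54927555 246.58990616]
 [  0.           0.           1.        ]] [-0.03773054  0.          0.          0.          0.        ]
```

View pics/top0.png

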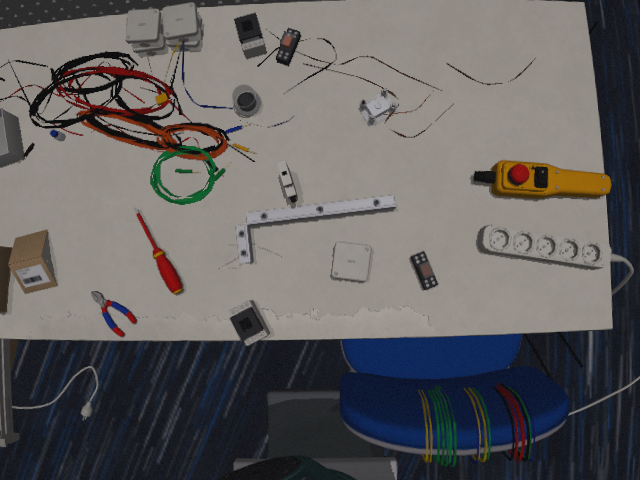

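View pics/side0.png

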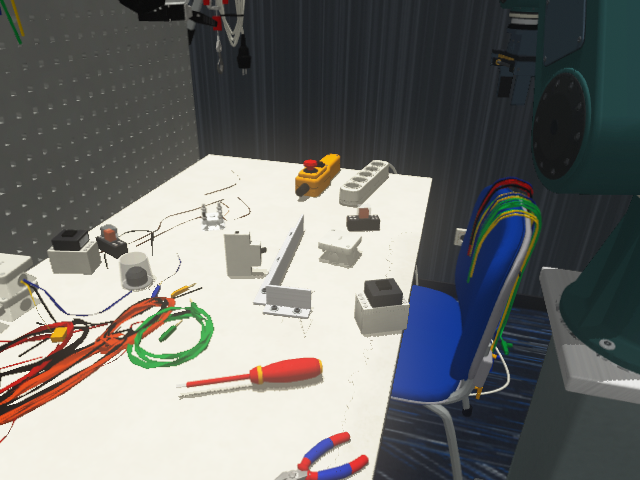

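The top view shows the box at (351,262), relay (425,270), contactor (250,322), breaker (288,183). The long leg runs from about (248,220) to (396,203), and the short leg goes down to (243,263). I'll enlarge it to get the edges.

```bash
python3 - <<'E'
import cv2
i=cv2.imread('pics/top0.png')[180:350,225:445]
cv2.imwrite('pics/crop0.png',cv2.resize(cv2.convertScaleAbs(i,alpha=1.0),None,fx=3.5,fy=3.5,interpolation=cv2.INTER_CUBIC))
E
```

```text
(no output)
```

View pics/crop0.png

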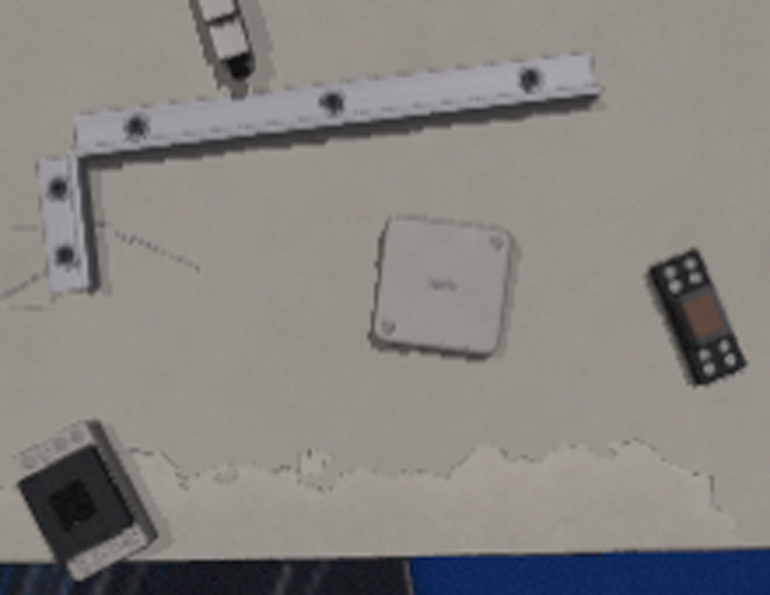

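The crop (3.5x, offset 225,180) shows the stop's web-top inner edge from about (85,155) to (600,95). The short leg's edge runs from (80,157) to (95,290). The box lid corners are near (388,217), (512,232), (497,355) and (372,345). Next I'll refine these edges by gradient.

```bash
cat > h.py <<'E'
import cv2, numpy as np
from scipy.ndimage import map_coordinates
from workcell import telemetry, capture
def world(c,px,z):
    p=cv2.undistortPoints(np.array(px,float).reshape(-1,1,2),np.array(c['camera_matrix']),np.array(c['distortion']))[:,0]
    T=np.array(c['cam_to_world']); d=np.c_[p,np.ones(len(p))]@T[:3,:3].T
    return (T[:3,3]+d*((z-T[2,3])/d[:,2])[:,None])[:,:2]
def pix(c,P):
    T=np.linalg.inv(np.array(c['cam_to_world']))
    return cv2.projectPoints(np.array(P,float).reshape(-1,1,3),cv2.Rodrigues(T[:3,:3])[0],T[:3,3],np.array(c['camera_matrix']),np.array(c['distortion']))[0][:,0]
def edge(img,a,b,inside,r=3,sign=0):
    """subpixel edge points along a-b; searches +-r px along normal; sign -1: bright->dark going away from 'inside'"""
    g=cv2.cvtColor(img,cv2.COLOR_BGR2GRAY).astype(float); a,b=np.array(a,float),np.array(b,float)
    t=(b-a)/np.linalg.norm(b-a); n=np.array([-t[1],t[0]])
    if n@((a+b)/2-np.array(inside))<0:n=-n
    s=np.arange(-r,r+.01,.25); out=[]
    for f in np.linspace(.12,.88,25):
        q=a+f*(b-a)+s[:,None]*n; v=cv2.GaussianBlur(map_coordinates(g,[q[:,1],q[:,0]],order=1)[None],(0,0),1.5)[0]
        d=np.gradient(v); k=np.argmin(d) if sign<0 else np.argmax(abs(d)); out.append(q[k])
    return np.array(out,np.float32)
def line(P):
    vx,vy,x,y=cv2.fitLine(np.array(P,np.float32),cv2.DIST_HUBER,0,.001,.001).ravel(); return np.array([x,y]),np.array([vx,vy])
def meet(l1,l2):
    s=np.linalg.solve(np.c_[l1[1],-l2[1]],l2[0]-l1[0]); return l1[0]+s[0]*l1[1]
def U(x,y): return np.array([(x+.5)/3.5-.5+225,(y+.5)/3.5-.5+180])
E
python3 - <<'E'
from h import *
c=capture('top');im=c['img']
L=line(world(c,edge(im,U(85,155),U(600,95),U(300,100),3,-1),.04))
S=line(world(c,edge(im,U(80,157),U(95,290),U(50,220),3,-1),.04))
K=meet(L,S);ang=lambda l:np.degrees(np.arctan2(l[1][1],l[1][0]))
print('corner',K,'long',ang(L),'short',ang(S))
e=[world(c,[U(600,95),U(95,290)],.04)];print('ends',e, np.linalg.norm(e[0]-K,axis=1))
C=[U(388,217),U(512,232),U(497,355),U(372,345)];m=np.mean(C,0)
l=[line(world(c,edge(im,C[i],C[(i+1)%4],m,3,-1),.041)) for i in range(4)]
q=np.array([meet(l[i-1],l[i]) for i in range(4)]);print('box',q,q.mean(0),[ang(x) for x in l],np.linalg.norm(q-np.roll(q,1,0),axis=1))
print('relay',world(c,[U(648,270),U(695,250),U(745,365),U(700,385)],.045))
print('contactor',world(c,[U(20,465),U(95,420),U(155,540),U(75,580)],.06))
print('cont black',world(c,[U(20,487),U(88,445),U(135,525),U(70,568)],.075))
E
```

```text
corner [0.6108626  0.11736973] long -84.57565 short 5.7489586
ends [array([[ 0.63645264, -0.16601854],
       [ 0.53829889,  0.10724967]])] [0.28454132 0.07326602]
box [[ 0.5730945  -0.05075641]
 [ 0.5637079  -0.11528332]
 [ 0.49924114 -0.10544586]
 [ 0.5093003  -0.04112593]] [ 0.53633595 -0.07815287] [np.float32(81.72336), np.float32(-8.676253), np.float32(81.111374), np.float32(-8.5846405)] [0.06451701 0.06520607 0.06521301 0.06510176]
relay [[ 0.54170346 -0.18792283]
 [ 0.55167971 -0.21332005]
 [ 0.4900456  -0.23792865]
 [ 0.48014825 -0.21362867]]
contactor [[0.44612487 0.14548082]
 [0.46913909 0.10519416]
 [0.4059079  0.07468726]
 [0.38546405 0.11734574]]
cont black [[0.43536642 0.14275478]
 [0.45659192 0.10672548]
 [0.41497942 0.08300221]
 [0.393187   0.11731458]]
```

The stop corner is at (0.611, 0.117) with a yaw of about 5.5°. The box is at (0.536, -0.078) with a yaw of about -8.5°. I'll move to its near side, turned square to the stop, with the fingers 40 mm apart as a two-point pusher.

```bash
python3 -m pendant '[{"az":0.0345,"fingers":40},{"az":0.0345,"fingers":40},{"x":0.217,"y":-0.395,"fingers":40},{"x":0.217,"y":-0.395,"fingers":40},{"x":0.217,"y":-0.395,"fingers":40},{"x":0.217,"y":-0.395,"fingers":40},{"x":0.217,"y":-0.395,"fingers":40},{"x":0.217,"y":-0.395,"fingers":40}]'
cat >> h.py <<'E'
K=np.array([.6109,.1174]);TH=np.radians(5.5)
X=np.array([np.cos(TH),np.sin(TH)]);Y=np.array([-X[1],X[0]])
def st():
    from scipy.spatial.transform import Rotation as R
    s=telemetry.read_state();p=np.array(s['ee_pos']);m=R.from_quat(s['orientation']).as_matrix();f=np.array(s['force'])
    d=p[:2]-K;print('t',round(s['clock'],2),'stop xy mm',(1e3*np.array([d@X,d@Y])).round(1),'z',(p[2]*1e3).round(1),'yaw',np.degrees(np.arctan2(m[1,0],m[0,0])).round(2),'tilt',m[:2,2].round(3),'w',round(s['width'],4),'Fstop',round(f[:2]@X,1),round(f[:2]@Y,1),round(f[2],1))
if __name__=='__main__':st()
E
python3 h.py
```

```text
t 0.15 stop xy mm [-468.8 -741.7] z 213.5 yaw 17.92 tilt [-0.     0.001] w 0.0913 Fstop 0.2 0.4 0.7validation failed for argument at $[0]...
```

```bash
python3 -m pendant '[{"x":0,"y":0,"z":0,"ax":0,"ay":0,"az":0.0345,"fingers":40},{"x":0,"y":0,"z":0,"ax":0,"ay":0,"az":0.0345,"fingers":40},{"x":0.217,"y":-0.395,"z":0,"ax":0,"ay":0,"az":0,"fingers":40},{"x":0.217,"y":-0.395,"z":0,"ax":0,"ay":0,"az":0,"fingers":40},{"x":0.217,"y":-0.395,"z":0,"ax":0,"ay":0,"az":0,"fingers":40},{"x":0.217,"y":-0.395,"z":0,"ax":0,"ay":0,"az":0,"fingers":40},{"x":0.217,"y":-0.395,"z":0,"ax":0,"ay":0,"az":0,"fingers":40},{"x":0.217,"y":-0.395,"z":0,"ax":0,"ay":0,"az":0,"fingers":40}]'
python3 h.py
```

```text
clock: 0.95
ee_pos: [0.3225, -0.4159, 0.2138]
orientation: [0.999, 0.048, -0.0, -0.0]
force: [0.1, -0.5, 0.2]
width: 0.0401
gripper_force: 0.0
t 0.95 stop xy mm [-338.2 -503.2] z 213.8 yaw 5.48 tilt [-0.  0.] w 0.0401 Fstop 0.1 -0.5 0.2
```

```bash
python3 -m pendant '[{"x":0.216,"y":-0.394,"z":0,"ax":0,"ay":0,"az":0,"fingers":40},{"x":0.216,"y":-0.394,"z":0,"ax":0,"ay":0,"az":0,"fingers":40},{"x":0.216,"y":-0.394,"z":0,"ax":0,"ay":0,"az":0,"fingers":40},{"x":0.216,"y":-0.394,"z":0,"ax":0,"ay":0,"az":0,"fingers":40},{"x":0.216,"y":-0.394,"z":0,"ax":0,"ay":0,"az":0,"fingers":40},{"x":0.216,"y":-0.394,"z":0,"ax":0,"ay":0,"az":0,"fingers":40},{"x":0.216,"y":-0.394,"z":0,"ax":0,"ay":0,"az":0,"fingers":40},{"x":0.216,"y":-0.394,"z":0,"ax":0,"ay":0,"az":0,"fingers":40}]'
python3 h.py
```

```text
clock: 1.75
ee_pos: [0.4644, -0.0855, 0.2141]
orientation: [0.999, 0.048, 0.0, 0.0]
force: [0.9, -0.5, -0.1]
width: 0.0399
gripper_force: 0.0
t 1.75 stop xy mm [-165.3 -187.9] z 214.1 yaw 5.51 tilt [ 0. -0.] w 0.0399 Fstop 0.8 -0.5 -0.1
```

Now down by 194 mm to z = 20 mm.

```bash
python3 -m pendant '[{"x":0,"y":0,"z":0.35,"ax":0,"ay":0,"az":0,"fingers":40},{"x":0,"y":0,"z":0.35,"ax":0,"ay":0,"az":0,"fingers":40},{"x":0,"y":0,"z":0.35,"ax":0,"ay":0,"az":0,"fingers":40},{"x":0,"y":0,"z":0.35,"ax":0,"ay":0,"az":0,"fingers":40},{"x":0,"y":0,"z":0.3,"ax":0,"ay":0,"az":0,"fingers":40},{"x":0,"y":0,"z":0.15,"ax":0,"ay":0,"az":0,"fingers":40},{"x":0,"y":0,"z":0.09,"ax":0,"ay":0,"az":0,"fingers":40},{"x":0,"y":0,"z":0,"ax":0,"ay":0,"az":0,"fingers":40}]'
python3 h.py; python3 - <<'E'
from h import *
c=capture('side');cv2.imwrite('pics/side1.png',c['img'][170:370,200:450].repeat(3,0).repeat(3,1))
E
```

```text
clock: 2.55
ee_pos: [0.4636, -0.0872, 0.0192]
orientation: [0.999, 0.048, -0.001, -0.0]
force: [0.9, -0.0, -0.1]
width: 0.0399
gripper_force: 0.0
t 2.55 stop xy mm [-166.3 -189.6] z 19.2 yaw 5.5 tilt [-0.002  0.   ] w 0.0399 Fstop 0.9 -0.1 -0.1
```

View pics/side1.png

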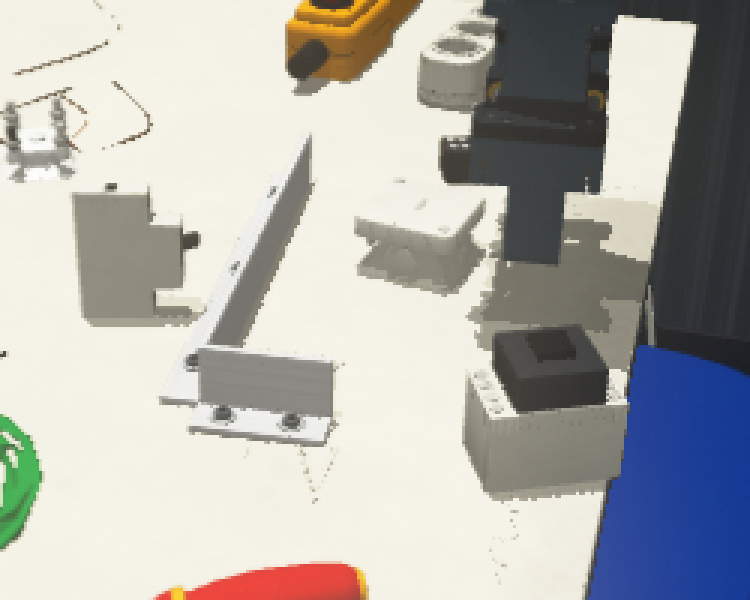

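The fingers stand clear on the robot side of the box (around (530,230) in the picture) at lid height, and everything else is clear. Pushing towards the long leg.

```bash
python3 -m pendant '[{"x":0.1,"y":0,"z":0,"ax":0,"ay":0,"az":0,"fingers":40},{"x":0.1,"y":0,"z":0,"ax":0,"ay":0,"az":0,"fingers":40},{"x":0.1,"y":0,"z":0,"ax":0,"ay":0,"az":0,"fingers":40},{"x":0.1,"y":0,"z":0,"ax":0,"ay":0,"az":0,"fingers":40},{"x":0.1,"y":0,"z":0,"ax":0,"ay":0,"az":0,"fingers":40},{"x":0.1,"y":0,"z":0,"ax":0,"ay":0,"az":0,"fingers":40},{"x":0.1,"y":0,"z":0,"ax":0,"ay":0,"az":0,"fingers":40},{"x":0,"y":0,"z":0,"ax":0,"ay":0,"az":0,"fingers":40}]'
python3 h.py
```

```text
clock: 3.4
ee_pos: [0.5354, -0.0806, 0.0201]
orientation: [0.999, 0.048, 0.001, 0.0]
force: [-0.2, 0.5, -0.0]
width: 0.0402
gripper_force: 0.0
t 3.4 stop xy mm [ -94.1 -189.8] z 20.1 yaw 5.52 tilt [ 0.001 -0.   ] w 0.0402 Fstop -0.2 0.6 -0.0
```

```bash
python3 -m pendant '[{"x":0.02,"y":0,"z":0,"ax":0,"ay":0,"az":0,"fingers":40},{"x":0.02,"y":0,"z":0,"ax":0,"ay":0,"az":0,"fingers":40},{"x":0.02,"y":0,"z":0,"ax":0,"ay":0,"az":0,"fingers":40},{"x":0.01,"y":0,"z":0,"ax":0,"ay":0,"az":0,"fingers":40},{"x":0.01,"y":0,"z":0,"ax":0,"ay":0,"az":0,"fingers":40},{"x":0,"y":0,"z":0,"ax":0,"ay":0,"az":0,"fingers":40},{"x":0,"y":0,"z":0,"ax":0,"ay":0,"az":0,"fingers":40},{"x":0,"y":0,"z":0,"ax":0,"ay":0,"az":0,"fingers":40}]'
python3 h.py;python3 - <<'E'
from h import *
c=capture('side');cv2.imwrite('pics/side2.png',c['img'][170:370,200:450].repeat(3,0).repeat(3,1))
E
```

```text
clock: 4.2
ee_pos: [0.5417, -0.0799, 0.02]
orientation: [0.999, 0.048, 0.0, 0.0]
force: [0.4, 0.5, -0.4]
width: 0.0398
gripper_force: 0.1
t 4.2 stop xy mm [ -87.8 -189.7] z 20.0 yaw 5.5 tilt [ 0. -0.] w 0.0398 Fstop 0.4 0.4 -0.4
```

View pics/side2.png

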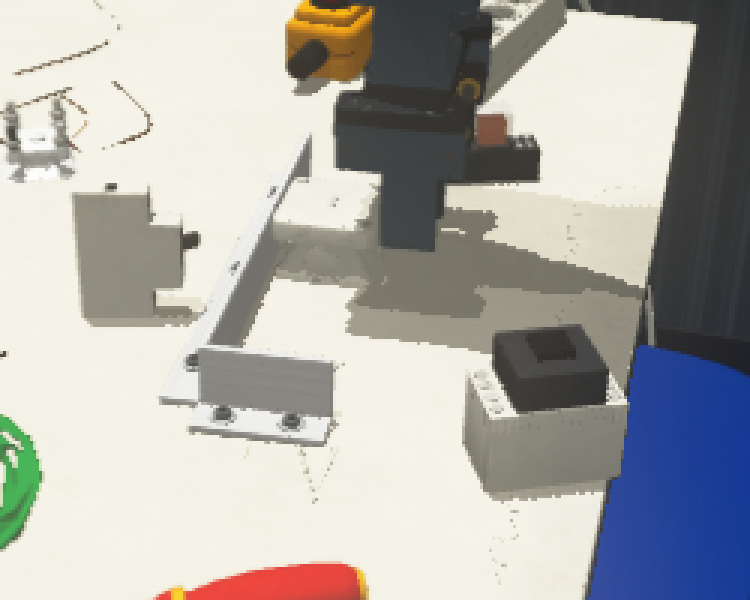

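The box is almost at the long leg (lid at (325,205) in the picture). Creeping on with small steps until the force rises.

```bash
python3 -m pendant '[{"x":0.01,"y":0,"z":0,"ax":0,"ay":0,"az":0,"fingers":40},{"x":0.01,"y":0,"z":0,"ax":0,"ay":0,"az":0,"fingers":40},{"x":0.01,"y":0,"z":0,"ax":0,"ay":0,"az":0,"fingers":40},{"x":0,"y":0,"z":0,"ax":0,"ay":0,"az":0,"fingers":40},{"x":0,"y":0,"z":0,"ax":0,"ay":0,"az":0,"fingers":40},{"x":0,"y":0,"z":0,"ax":0,"ay":0,"az":0,"fingers":40},{"x":0,"y":0,"z":0,"ax":0,"ay":0,"az":0,"fingers":40},{"x":0,"y":0,"z":0,"ax":0,"ay":0,"az":0,"fingers":40}]'
python3 h.py
```

```text
clock: 5.05
ee_pos: [0.5427, -0.0796, 0.0196]
orientation: [0.999, 0.048, -0.002, -0.0]
force: [-12.6, -4.9, 10.7]
width: 0.0399
gripper_force: 7.9
t 5.05 stop xy mm [ -86.8 -189.6] z 19.6 yaw 5.52 tilt [-0.004  0.   ] w 0.0399 Fstop -13.1 -3.7 10.7
```

Contact: 13 N against the long leg. Backing off, lifting, closing the fingers, and moving over to behind the box.

```bash
python3 -m pendant '[{"x":-0.1,"y":0,"z":0,"ax":0,"ay":0,"az":0,"fingers":40},{"x":-0.2,"y":0,"z":0,"ax":0,"ay":0,"az":0,"fingers":40},{"x":0,"y":0,"z":-0.4,"ax":0,"ay":0,"az":0,"fingers":40},{"x":0,"y":0,"z":-0.4,"ax":0,"ay":0,"az":0,"fingers":0},{"x":0,"y":0.3,"z":0,"ax":0,"ay":0,"az":0,"fingers":0},{"x":0,"y":0.3,"z":0,"ax":0,"ay":0,"az":0,"fingers":0},{"x":0,"y":0,"z":0,"ax":0,"ay":0,"az":0,"fingers":0},{"x":0,"y":0,"z":0,"ax":0,"ay":0,"az":0,"fingers":0}]'
python3 h.py;python3 - <<'E'
from h import *
c=capture('top');a=c['img'][180:350,225:445]; a=cv2.resize(a,None,fx=3.5,fy=3.5,interpolation=cv2.INTER_CUBIC)
w=capture('wrist')['img']
cv2.imwrite('pics/t3.png',np.vstack([cv2.resize(a,(400,309)),cv2.resize(w,(400,291))]) if 0 else np.hstack([cv2.resize(a,(400,309)),cv2.resize(w,(400,309))]))
E
```

```text
clock: 5.85
ee_pos: [0.5203, -0.1424, 0.0999]
orientation: [0.999, 0.047, 0.0, -0.0]
force: [-0.3, -0.2, 0.6]
width: 0.0028
gripper_force: 0.0
t 5.85 stop xy mm [-115.1 -249.9] z 99.9 yaw 5.43 tilt [0. 0.] w 0.0028 Fstop -0.3 -0.1 0.6
```

View pics/t3.png

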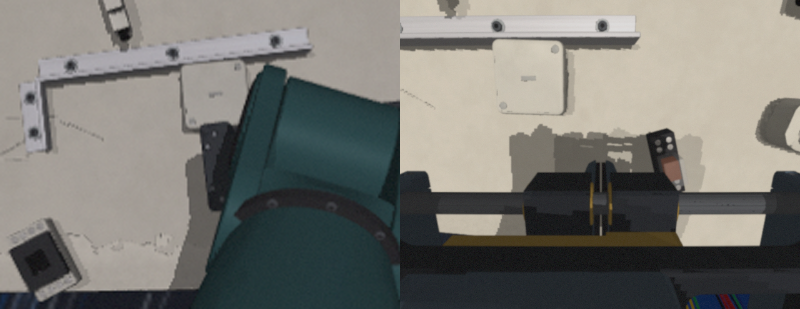

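The box lies flat along the long leg (wrist pane: left (494,80), right (566,80), top edge against the web). The relay is clear. Measuring its rear face.

```bash
python3 - <<'E'
from h import *
w=capture('wrist');P=[(94*1.6,45*1.553),(163*1.6,45*1.553),(163*1.6,112*1.553),(94*1.6,112*1.553)];m=np.mean(P,0)
l=[line(world(w,edge(w['img'],P[i],P[(i+1)%4],m,6,-1),.041)) for i in range(4)]
q=np.array([meet(l[i-1],l[i]) for i in range(4)])-K;print(np.c_[q@X,q@Y]*1e3,(np.c_[q@X,q@Y]*1e3).mean(0))
r=world(w,[(262*1.6,130*1.553),(250*1.6,135*1.553)],.05)-K;print(np.c_[r@X,r@Y]*1e3)
E
```

```text
[[  -5.25383937 -149.85946014]
 [  -3.03614247 -213.85816641]
 [ -68.35093467 -211.68688727]
 [ -66.29910815 -146.6956946 ]] [ -35.73500616 -180.52505211]
[[ -82.06456136 -307.93885861]
 [ -86.86298324 -296.55365923]]
```

```bash
python3 -m pendant '[{"x":0.3,"y":0,"z":0,"ax":0,"ay":0,"az":0,"fingers":0},{"x":0.3,"y":0,"z":0,"ax":0,"ay":0,"az":0,"fingers":0},{"x":0.19,"y":0,"z":0,"ax":0,"ay":0,"az":0,"fingers":0},{"x":0,"y":0,"z":0.3,"ax":0,"ay":0,"az":0,"fingers":0},{"x":0,"y":0,"z":0.3,"ax":0,"ay":0,"az":0,"fingers":0},{"x":0,"y":0,"z":0.2,"ax":0,"ay":0,"az":0,"fingers":0},{"x":0,"y":0,"z":0,"ax":0,"ay":0,"az":0,"fingers":0},{"x":0,"y":0,"z":0,"ax":0,"ay":0,"az":0,"fingers":0}]'
python3 h.py
```

```text
clock: 6.8
ee_pos: [0.5992, -0.134, 0.0201]
orientation: [0.999, 0.048, -0.0, -0.0]
force: [0.4, -0.6, 1.7]
width: 0.0004
gripper_force: 0.0
t 6.8 stop xy mm [ -35.7 -249.2] z 20.1 yaw 5.54 tilt [-0.001  0.   ] w 0.0004 Fstop 0.4 -0.7 1.7
```

```bash
python3 -m pendant '[{"x":0,"y":-0.1,"z":0,"ax":0,"ay":0,"az":0,"fingers":0},{"x":0,"y":-0.1,"z":0,"ax":0,"ay":0,"az":0,"fingers":0},{"x":0,"y":-0.1,"z":0,"ax":0,"ay":0,"az":0,"fingers":0},{"x":0.003,"y":-0.1,"z":0,"ax":0,"ay":0,"az":0,"fingers":0},{"x":0.003,"y":-0.1,"z":0,"ax":0,"ay":0,"az":0,"fingers":0},{"x":0.003,"y":-0.1,"z":0,"ax":0,"ay":0,"az":0,"fingers":0},{"x":0.003,"y":-0.1,"z":0,"ax":0,"ay":0,"az":0,"fingers":0},{"x":0.003,"y":-0.1,"z":0,"ax":0,"ay":0,"az":0,"fingers":0}]'
python3 h.py
python3 -m pendant '[{"x":0.003,"y":-0.1,"z":0,"ax":0,"ay":0,"az":0,"fingers":0},{"x":0.003,"y":-0.1,"z":0,"ax":0,"ay":0,"az":0,"fingers":0},{"x":0.003,"y":-0.1,"z":0,"ax":0,"ay":0,"az":0,"fingers":0},{"x":0.003,"y":-0.1,"z":0,"ax":0,"ay":0,"az":0,"fingers":0},{"x":0.003,"y":-0.1,"z":0,"ax":0,"ay":0,"az":0,"fingers":0},{"x":0.003,"y":-0.1,"z":0,"ax":0,"ay":0,"az":0,"fingers":0},{"x":0.003,"y":-0.1,"z":0,"ax":0,"ay":0,"az":0,"fingers":0},{"x":0,"y":0,"z":0,"ax":0,"ay":0,"az":0,"fingers":0}]'
python3 h.py
python3 -m pendant '[{"x":0,"y":-0.05,"z":0,"ax":0,"ay":0,"az":0,"fingers":0},{"x":0,"y":-0.05,"z":0,"ax":0,"ay":0,"az":0,"fingers":0},{"x":0,"y":-0.02,"z":0,"ax":0,"ay":0,"az":0,"fingers":0},{"x":0,"y":0,"z":0,"ax":0,"ay":0,"az":0,"fingers":0},{"x":0,"y":0,"z":0,"ax":0,"ay":0,"az":0,"fingers":0},{"x":0,"y":0,"z":0,"ax":0,"ay":0,"az":0,"fingers":0},{"x":0,"y":0,"z":0,"ax":0,"ay":0,"az":0,"fingers":0},{"x":0,"y":0,"z":0,"ax":0,"ay":0,"az":0,"fingers":0}]'
python3 h.py
```

```text
clock: 7.6
ee_pos: [0.593, -0.054, 0.02]
orientation: [0.999, 0.048, 0.0, 0.0]
force: [0.6, -2.2, 2.6]
width: 0.0004
gripper_force: 1.3
t 7.6 stop xy mm [ -34.2 -168.9] z 20.0 yaw 5.51 tilt [ 0. -0.] w 0.0004 Fstop 0.4 -2.2 2.6
clock: 8.4
ee_pos: [0.5882, 0.0164, 0.0198]
orientation: [0.999, 0.048, -0.0, -0.0]
force: [-0.3, 0.7, 1.1]
width: 0.0007
gripper_force: 0.0
t 8.4 stop xy mm [-32.3 -98.4] z 19.8 yaw 5.55 tilt [-0.  0.] w 0.0007 Fstop -0.2 0.8 1.1
clock: 9.2
ee_pos: [0.5873, 0.0269, 0.0199]
orientation: [0.999, 0.048, 0.0, -0.0]
force: [0.2, 0.1, -0.5]
width: 0.0005
gripper_force: 0.0
t 9.2 stop xy mm [-32.2 -87.8] z 19.9 yaw 5.49 tilt [0. 0.] w 0.0005 Fstop 0.2 0.1 -0.5
```

```bash
python3 -m pendant '[{"x":0,"y":-0.01,"z":0,"ax":0,"ay":0,"az":0,"fingers":0},{"x":0,"y":-0.01,"z":0,"ax":0,"ay":0,"az":0,"fingers":0},{"x":0,"y":-0.01,"z":0,"ax":0,"ay":0,"az":0,"fingers":0},{"x":0,"y":-0.01,"z":0,"ax":0,"ay":0,"az":0,"fingers":0},{"x":0,"y":0,"z":0,"ax":0,"ay":0,"az":0,"fingers":0},{"x":0,"y":0,"z":0,"ax":0,"ay":0,"az":0,"fingers":0},{"x":0,"y":0,"z":0,"ax":0,"ay":0,"az":0,"fingers":0},{"x":0,"y":0,"z":0,"ax":0,"ay":0,"az":0,"fingers":0}]'
python3 h.py
```

```text
clock: 10.0
ee_pos: [0.5869, 0.031, 0.0199]
orientation: [0.999, 0.048, 0.0, -0.0]
force: [0.1, 1.1, -0.4]
width: 0.0006
gripper_force: 0.0
t 10.0 stop xy mm [-32.2 -83.7] z 19.9 yaw 5.5 tilt [0. 0.] w 0.0006 Fstop 0.2 1.1 -0.4
```

```bash
python3 -m pendant '[{"x":0,"y":-0.01,"z":0,"ax":0,"ay":0,"az":0,"fingers":0},{"x":0,"y":-0.01,"z":0,"ax":0,"ay":0,"az":0,"fingers":0},{"x":0,"y":-0.01,"z":0,"ax":0,"ay":0,"az":0,"fingers":0},{"x":0,"y":0,"z":0,"ax":0,"ay":0,"az":0,"fingers":0},{"x":0,"y":0,"z":0,"ax":0,"ay":0,"az":0,"fingers":0},{"x":0,"y":0,"z":0,"ax":0,"ay":0,"az":0,"fingers":0},{"x":0,"y":0,"z":0,"ax":0,"ay":0,"az":0,"fingers":0},{"x":0,"y":0,"z":0,"ax":0,"ay":0,"az":0,"fingers":0}]'
python3 h.py
```

```text
clock: 10.8
ee_pos: [0.5866, 0.0339, 0.0199]
orientation: [0.999, 0.048, 0.0, -0.0]
force: [0.5, -0.6, 0.3]
width: 0.0006
gripper_force: 0.0
t 10.8 stop xy mm [-32.2 -80.7] z 19.9 yaw 5.5 tilt [0. 0.] w 0.0006 Fstop 0.4 -0.7 0.3
```

```bash
python3 - <<'E'
from h import *
c=capture('side');a=c['img'][190:370,200:400].repeat(2,0).repeat(2,1)
w=cv2.resize(capture('wrist')['img'],(400,300));b=np.zeros((360,400,3),np.uint8);b[:300]=w
cv2.imwrite('pics/s4.png',np.hstack([a,b]))
E
```

```text
(no output)
```

View pics/s4.png

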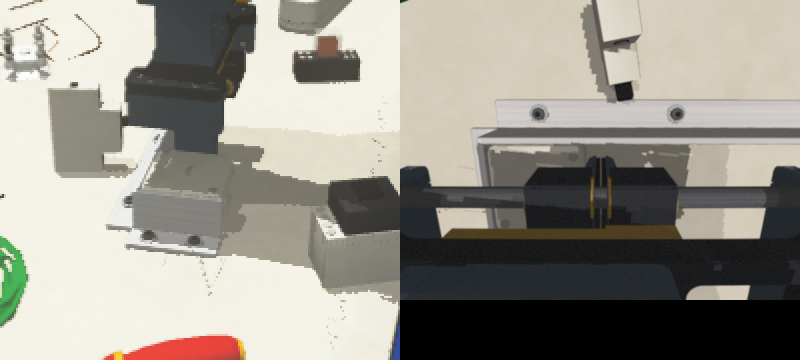

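The box is in the corner region, within a few mm of the short leg (wrist pane, lid edge around (487,150)). The breaker hasn't been touched. Creeping on.

```bash
python3 -m pendant '[{"x":0,"y":-0.01,"z":0,"ax":0,"ay":0,"az":0,"fingers":0},{"x":0,"y":-0.01,"z":0,"ax":0,"ay":0,"az":0,"fingers":0},{"x":0,"y":0,"z":0,"ax":0,"ay":0,"az":0,"fingers":0},{"x":0,"y":0,"z":0,"ax":0,"ay":0,"az":0,"fingers":0},{"x":0,"y":0,"z":0,"ax":0,"ay":0,"az":0,"fingers":0},{"x":0,"y":0,"z":0,"ax":0,"ay":0,"az":0,"fingers":0},{"x":0,"y":0,"z":0,"ax":0,"ay":0,"az":0,"fingers":0},{"x":0,"y":0,"z":0,"ax":0,"ay":0,"az":0,"fingers":0}]'
python3 h.py
```

```text
clock: 11.7
ee_pos: [0.5864, 0.0352, 0.02]
orientation: [0.999, 0.048, -0.0, 0.0]
force: [-0.3, -11.3, 1.1]
width: 0.0002
gripper_force: 5.5
t 11.7 stop xy mm [-32.2 -79.5] z 20.0 yaw 5.52 tilt [-0.    -0.001] w 0.0002 Fstop -1.4 -11.2 1.1
```

Now 11 N against the short leg. A touch more, then back off, lift, and move clear towards the robot's right to check.

```bash
python3 -m pendant '[{"x":0,"y":-0.005,"z":0,"ax":0,"ay":0,"az":0,"fingers":0},{"x":0,"y":0,"z":0,"ax":0,"ay":0,"az":0,"fingers":0},{"x":0,"y":0.05,"z":0,"ax":0,"ay":0,"az":0,"fingers":0},{"x":0,"y":0.2,"z":0,"ax":0,"ay":0,"az":0,"fingers":0},{"x":0,"y":0.2,"z":0,"ax":0,"ay":0,"az":0,"fingers":0},{"x":0,"y":0,"z":-0.4,"ax":0,"ay":0,"az":0,"fingers":0},{"x":0,"y":0,"z":-0.4,"ax":0,"ay":0,"az":0,"fingers":0},{"x":0,"y":0,"z":-0.4,"ax":0,"ay":0,"az":0,"fingers":0}]'
python3 -m pendant '[{"x":-0.3,"y":0.2,"z":0,"ax":0,"ay":0,"az":0,"fingers":0},{"x":-0.3,"y":0.2,"z":0,"ax":0,"ay":0,"az":0,"fingers":0},{"x":-0.1,"y":0.3,"z":0,"ax":0,"ay":0,"az":0,"fingers":0},{"x":0,"y":0.4,"z":0,"ax":0,"ay":0,"az":0,"fingers":0},{"x":0,"y":0.4,"z":0,"ax":0,"ay":0,"az":0,"fingers":0},{"x":0,"y":0.4,"z":0,"ax":0,"ay":0,"az":0,"fingers":0},{"x":0,"y":0,"z":0,"ax":0,"ay":0,"az":0,"fingers":0},{"x":0,"y":0,"z":0,"ax":0,"ay":0,"az":0,"fingers":0}]'
python3 h.py; python3 - <<'E'
from h import *
c=capture('top');cv2.imwrite('pics/t5full.png',c['img']);a=cv2.resize(c['img'][185:345,225:385],None,fx=3.5,fy=3.5,interpolation=cv2.INTER_CUBIC)
cv2.imwrite('pics/t5.png',a)
E
```

```text
clock: 12.5
ee_pos: [0.5903, -0.0085, 0.1411]
orientation: [0.999, 0.048, -0.0, -0.0]
force: [0.7, 0.6, -0.0]
width: 0.0003
gripper_force: 0.0
clock: 13.3
ee_pos: [0.539, -0.2047, 0.1398]
orientation: [0.999, 0.047, -0.0, -0.0]
force: [-1.2, -0.1, -0.1]
width: 0.0007
gripper_force: 0.0
t 13.3 stop xy mm [-102.4 -313.7] z 139.8 yaw 5.41 tilt [-0.  0.] w 0.0007 Fstop -1.2 -0.0 -0.1
```

View pics/t5.png

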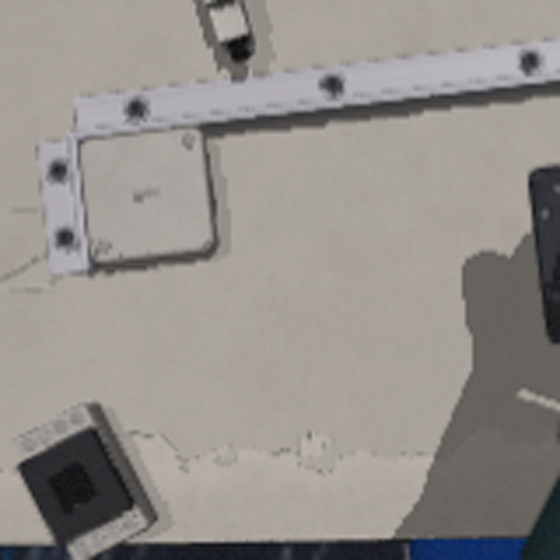

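The box sits in the corner, lid from (80,135) to (215,255), touching both legs. The contactor and breaker are unmoved. Checking the squareness of the free edges by number.

```bash
python3 - <<'E'
from h import *
c=capture('top');im=c['img'];V=lambda x,y:U(x,y)+[0,5]
m=V(148,195);ang=lambda l:np.degrees(np.arctan2(l[1][1],l[1][0]))
for a,b in(((207,135),(215,245)),((93,262),(205,252))):
    l=line(world(c,edge(im,V(*a),V(*b),m,3,-1),.041));d=l[0]-K;print(ang(l),1e3*d@X,1e3*d@Y)
E
```

```text
5.307301 -38.89033207073862 -68.13663034392499
-84.38432 -67.70002647483396 -35.29835428443635
```

The box is square to within 0.2°. The slide could have loosened the long-leg contact slightly, so I'll give it one gentle confirming nudge towards that leg, with the fingers at 20 mm to stay clear of the contactor.

```bash
python3 -m pendant '[{"x":-0.01,"y":-0.4,"z":0,"ax":0,"ay":0,"az":0,"fingers":20},{"x":-0.01,"y":-0.4,"z":0,"ax":0,"ay":0,"az":0,"fingers":20},{"x":-0.01,"y":-0.4,"z":0,"ax":0,"ay":0,"az":0,"fingers":20},{"x":-0.01,"y":-0.4,"z":0,"ax":0,"ay":0,"az":0,"fingers":20},{"x":-0.01,"y":-0.4,"z":0,"ax":0,"ay":0,"az":0,"fingers":20},{"x":0,"y":-0.4,"z":0,"ax":0,"ay":0,"az":0,"fingers":20},{"x":0,"y":-0.38,"z":0,"ax":0,"ay":0,"az":0,"fingers":20},{"x":0,"y":0,"z":0,"ax":0,"ay":0,"az":0,"fingers":20}]'
python3 h.py
```

```text
clock: 14.2
ee_pos: [0.5064, 0.0761, 0.14]
orientation: [0.999, 0.05, -0.0, -0.0]
force: [0.3, -1.4, -0.3]
width: 0.0201
gripper_force: 0.0
t 14.2 stop xy mm [-107.9  -31.1] z 140.0 yaw 5.77 tilt [-0.  0.] w 0.0201 Fstop 0.2 -1.4 -0.3
```

```bash
python3 -m pendant '[{"x":0,"y":0.04,"z":0.3,"ax":0,"ay":0,"az":0,"fingers":20},{"x":0,"y":0,"z":0.3,"ax":0,"ay":0,"az":0,"fingers":20},{"x":0,"y":0,"z":0.3,"ax":0,"ay":0,"az":0,"fingers":20},{"x":0,"y":0,"z":0.2,"ax":0,"ay":0,"az":0,"fingers":20},{"x":0,"y":0,"z":0.1,"ax":0,"ay":0,"az":0,"fingers":20},{"x":0.08,"y":0,"z":0,"ax":0,"ay":0,"az":0,"fingers":20},{"x":0.08,"y":0,"z":0,"ax":0,"ay":0,"az":0,"fingers":20},{"x":0.03,"y":0,"z":0,"ax":0,"ay":0,"az":0,"fingers":20}]'
python3 h.py
python3 -m pendant '[{"x":0.01,"y":0,"z":0,"ax":0,"ay":0,"az":0,"fingers":20},{"x":0.01,"y":0,"z":0,"ax":0,"ay":0,"az":0,"fingers":20},{"x":0.01,"y":0,"z":0,"ax":0,"ay":0,"az":0,"fingers":20},{"x":0,"y":0,"z":0,"ax":0,"ay":0,"az":0,"fingers":20},{"x":0,"y":0,"z":0,"ax":0,"ay":0,"az":0,"fingers":20},{"x":0,"y":0,"z":0,"ax":0,"ay":0,"az":0,"fingers":20},{"x":0,"y":0,"z":0,"ax":0,"ay":0,"az":0,"fingers":20},{"x":0,"y":0,"z":0,"ax":0,"ay":0,"az":0,"fingers":20}]'
python3 h.py
```

```text
clock: 15.0
ee_pos: [0.5288, 0.0701, 0.0212]
orientation: [0.999, 0.048, 0.001, -0.0]
force: [-13.6, -1.1, 11.2]
width: 0.0201
gripper_force: 6.9
t 15.0 stop xy mm [-86.3 -39.2] z 21.2 yaw 5.51 tilt [0.002 0.   ] w 0.0201 Fstop -13.6 0.2 11.2
clock: 15.8
ee_pos: [0.5287, 0.0701, 0.0201]
orientation: [0.999, 0.048, -0.001, 0.0]
force: [-8.5, -0.6, 5.9]
width: 0.0199
gripper_force: 4.2
t 15.8 stop xy mm [-86.4 -39.2] z 20.1 yaw 5.5 tilt [-0.002 -0.   ] w 0.0199 Fstop -8.5 0.2 5.9
```

Firm contact at the same reading as before, so the box is against the long leg. Retreating, then a final check.

```bash
python3 -m pendant '[{"x":-0.1,"y":0,"z":0,"ax":0,"ay":0,"az":0,"fingers":20},{"x":-0.12,"y":0,"z":0,"ax":0,"ay":0,"az":0,"fingers":20},{"x":0,"y":0,"z":-0.4,"ax":0,"ay":0,"az":0,"fingers":20},{"x":0,"y":0,"z":-0.4,"ax":0,"ay":0,"az":0,"fingers":20},{"x":0,"y":0,"z":-0.4,"ax":0,"ay":0,"az":0,"fingers":20},{"x":0,"y":0.4,"z":0,"ax":0,"ay":0,"az":0,"fingers":20},{"x":0,"y":0.4,"z":0,"ax":0,"ay":0,"az":0,"fingers":20},{"x":0,"y":0.4,"z":0,"ax":0,"ay":0,"az":0,"fingers":20}]'
python3 -m pendant '[{"x":0,"y":0.4,"z":0,"ax":0,"ay":0,"az":0,"fingers":20},{"x":0,"y":0.4,"z":0,"ax":0,"ay":0,"az":0,"fingers":20},{"x":0,"y":0.4,"z":0,"ax":0,"ay":0,"az":0,"fingers":20},{"x":0,"y":0.4,"z":0,"ax":0,"ay":0,"az":0,"fingers":20},{"x":0,"y":0,"z":0,"ax":0,"ay":0,"az":0,"fingers":20},{"x":0,"y":0,"z":0,"ax":0,"ay":0,"az":0,"fingers":20},{"x":0,"y":0,"z":0,"ax":0,"ay":0,"az":0,"fingers":20},{"x":0,"y":0,"z":0,"ax":0,"ay":0,"az":0,"fingers":20}]'
python3 h.py; python3 - <<'E'
from h import *
c=capture('top');im=c['img'];V=lambda x,y:U(x,y)+[0,5]
m=V(148,195);ang=lambda l:np.degrees(np.arctan2(l[1][1],l[1][0]))
for a,b in(((207,135),(215,245)),((93,262),(205,252))):
    l=line(world(c,edge(im,V(*a),V(*b),m,3,-1),.041));d=l[0]-K;print(ang(l),1e3*d@X,1e3*d@Y)
a=cv2.resize(im[185:345,225:385],(500,500),interpolation=cv2.INTER_CUBIC)
s=cv2.resize(capture('side')['img'][220:340,240:330],(300,400));b=np.zeros((500,300,3),np.uint8);b[:400]=s
cv2.imwrite('pics/t6.png',np.hstack([a,b]))
E
```

```text
clock: 16.6
ee_pos: [0.5189, -0.0525, 0.1405]
orientation: [0.999, 0.048, 0.001, 0.0]
force: [0.8, -0.0, -0.1]
width: 0.0202
gripper_force: 0.0
clock: 17.4
ee_pos: [0.5345, -0.2096, 0.1399]
orientation: [0.999, 0.049, -0.0, -0.0]
force: [-0.3, -0.9, 0.8]
width: 0.0202
gripper_force: 0.0
t 17.4 stop xy mm [-107.3 -318.1] z 139.9 yaw 5.57 tilt [-0.  0.] w 0.0202 Fstop -0.4 -0.8 0.8
5.2549777 -35.5002880909835 -68.13062510254031
-84.35342 -67.65312160762325 -35.29940513582599
```

View pics/t6.png

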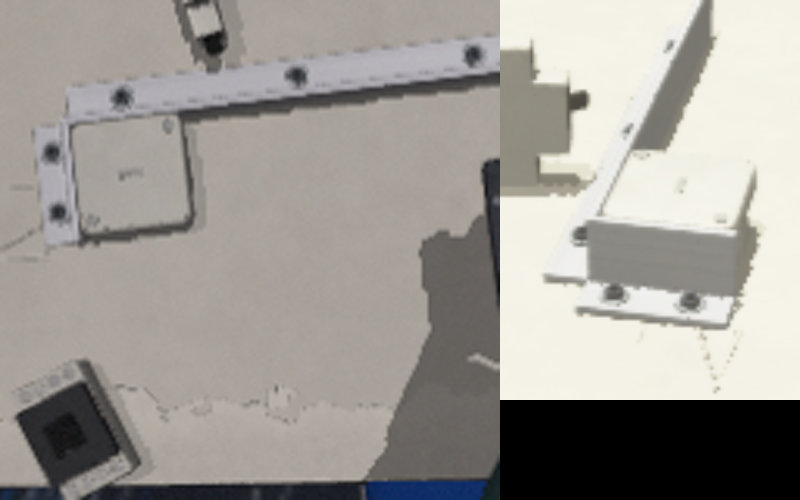

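The box sits flat on the bench against both legs, with no visible gap at either (left pane, lid (70,118)–(192,230)). The contactor and breaker are where they were, and the robot is clear.

```bash
python3 -c "
from workcell import hand_in
print(hand_in())"
```

```text
the job is handed in; nothing more can be done
None
```

The junction box was pushed flat against the long leg, then slid along it into the stop's corner, where it sits square to within about 0.3°; I touched none of the bystanders, and the job was handed in at about 17.5 s.

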